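Slide a tall battery box home into its charging dock

TASK

Push the tall, heavy battery box across the worktop into its charging dock until it stands square and fully home against the dock's back stop. It is top-heavy: push it low, near its base, so that it slides and does not rock or tip; do not lift it or touch its carry handle. Leave the bottle, the pipette bulb and the vial round the dock where they stand.

Things in the scene. Friction and masses are not known exactly. Their poses are not given: they have to be found in the camera images.
- battery_box: Loose grey battery box with black lid, 0.75 to 1.3 kg, top-heavy. 110 mm deep (x), 130 wide (y), sides from 6 to 146 mm height; lid above to 186 mm, 2 mm proud all round. Origin: centre of its underside; z up, +x towards the dock's stop. Starts on the open side of the dock, up to 25 mm off its axis, turned up to 0.3 rad. Slides if pushed below 45 mm height, tips above 90.
- carry_handle: Steel hoop handle fixed on the battery box's lid, along the box's y, 90 mm long, rising 37 mm from the lid's middle, top 222 mm above the worktop. Origin at the middle of its foot. Not to be touched.
- dock: Fixed dock, open to the robot's right (-y): grey back stop 60 mm high, 172 wide, and two aluminium rails 18 mm high, 10 thick, 138 apart inside. Origin: worktop level, where the box's origin lies when home; +x into the dock, z up. Stop face at x = 55 mm; rails straight from x = 5 to 55, flared out to 186 wide at x = -45. A home box's near face (x = -55) is clear of the flares.
- brown_bottle: Bystander: brown glass bottle with black cap, 52 mm across, 109 mm high, loose, upright, beyond the dock as the robot sees it (+x); origin at the centre of its underside.
- bulb: Bystander: round orange-red rubber pipette bulb with a neck, 53 mm across, 78 mm high, loose, upright, behind the dock's back stop (+y); origin at the centre of its underside.
- vial: Bystander: small sample vial with blue cap, 27 mm across, 60 mm high, loose, upright, beyond the dock's open end (+x); origin at the centre of its underside.

How it is judged:
By the outcome, as a careful person would: the job done as asked, in the order asked, and still so for the second after the job is handed in, with the robot touching nothing.
It also fails if it takes over 48 s, if anything falls off the work surface, if the arm or the gripper's body presses on something with over 40 N, if the wrist force passes 120 N, or if a joint passes its speed limit or range.

ROBOT

A 7-joint arm with a two-finger parallel gripper is mounted at the origin on a cart in front of the work surface, level with it; the furniture and walls round the work are solid. World frame = base frame: x ahead of the robot, y to its left, z up, the work surface at z = 0. Lengths are in mm, angles in rad, forces in N, time in s.
With the tool pointing down it reaches from about 400 to 875 mm from the base axis. Payload 19.3 kg.
Tool frame: the origin (TCP) lies at the very end of the fingers, on their centre line; the grasp point (between the pads) lies 19 mm behind it (grip_point_offset is the z of the grasp point in the tool frame, in mm); z points along the fingers, y is the line along which they close (so a half turn about z gives the same grasp; the last joint's range is limited). The gripper opens to 85 mm and grips with 20 to 120 N. Pads are 22 mm wide; open, the fingers measure 114 mm over their backs; the gripper's body (76 mm by 85 mm) begins 54 mm behind the grasp point. The pads swing forward as they close: fully open they stand 13 mm farther back than shut.
Start: joints at [-1.256, 0.521, -0.036, 1.599, 0.021, 1.021, -0.113], TCP at [234.626, 579.28, 231.291] pointing down, gripper open.
Joint ranges: [-2.91, 2.91], [-0.3, 2.13], [-1.5, 1.42], [0.17, 2.43], [-1.26, 4.41], [0.16, 1.93], [-2.52, 2.52]. Speed limits (rad/s): [1.89, 1.89, 2.39, 2.39, 3.01, 3.01, 3.01].

INTERFACE

Orientations are given as a 3x3 rotation matrix whose columns are the frame's x, y, z axes.
In Python, from workcell import movep, movel, goto_joints, open_gripper, clamp, wait, inverse_kinematics, read_state, camera, PlanningError, finish_job, grip_point_offset gives the robot as it stands. Calls block until the motion is done:
- movep(position, orientation): joint-space move of the TCP to a pose.
- movel(position, frame=None, max_speed=150, guard=None): straight line of the TCP; frame=None keeps the orientation; max_speed is the mean speed in mm/s. With guard (N) it stops when the force on the tool has changed by that much, and returns True; else False.
- goto_joints(angles): joint-space move.
- open_gripper() and clamp(): open the fingers fully, or close them until they stop; the grip force is fixed at half the most.
- wait(seconds).
- inverse_kinematics(position, orientation): joint angles nearest the present ones, or None.
- read_state(): the state.
- camera(name): name is "scene" or "top" or "wrist"; returns a dict with "image" (384x512x3 uint8, blue, green, red), "range_z" (384x512 float32, mm along the optical axis (not along the pixel's ray), 0 where there is no reading), "fx", "fy", "cx", "cy" (pixels), "dist_coeffs" ([k1, k2, p1, p2, k3] as OpenCV has them; the pictures are not rectified), "cam_to_world" (4x4, takes a point from camera to world coordinates). Camera axes: x right, y up, looking along -z (the intrinsics and any distortion apply to the point x, -y, -z); pixel columns grow to the right and rows downward; lengths in mm; the calibration is good to about 2 mm. A picture is of the moment at which its call begins.
A pose or a line that the arm cannot do raises PlanningError and nothing moves.
- finish_job(): hands the job in; it is judged then, once.
The state is a dict: "time": time; "qpos": joint angles; "qvel": joint speeds; "joint_efforts": joint torques, N m; "eef_pos": TCP position; "tool_rot": TCP orientation; "ft_force": force on the tool from outside, world axes, zero at the start; "torque": the same for the moment, N m; "finger_gap": finger opening in mm; "gripper_force": force on a finger pad.
Only numpy, scipy, OpenCV 4.12 (cv2) and the standard library are available. Lean on these libraries where they do the work, as an engineer would, in place of code of your own. Each camera call takes 0.05 s, during which the arm holds its last target. There are 200 camera calls.

## Working session

There is one attempt and no reset: what is moved stays moved. The work goes in short steps, each a Python script; the robot and the scene stay as the last script left them, time stands still between calls to the robot, and variables do not carry over. Pictures are saved under pics/ and viewed, at most 10 in all, crops included, and the job is handed in when it is done.

```bash
mkdir -p pics; ls; cat > h.py <<'E'
import numpy as np, cv2
from workcell import *
def cloud(c):
    h,w=c["range_z"].shape
    u,v=np.meshgrid(np.arange(w),np.arange(h))
    K=np.array([[c["fx"],0,c["cx"]],[0,c["fy"],c["cy"]],[0,0,1.]])
    n=cv2.undistortPoints(np.stack([u,v],-1).reshape(-1,1,2).astype(np.float64),K,np.array(c["dist_coeffs"],float)).reshape(h,w,2)
    z=c["range_z"].astype(float)
    P=np.stack([n[...,0]*z,-n[...,1]*z,-z,np.ones_like(z)],-1)@np.array(c["cam_to_world"]).T
    P=P[...,:3]; P[z<=0]=np.nan
    return P
E
python3 - <<'E'
from h import *
import pickle
for n in ["top","scene"]:
    c=camera(n); cv2.imwrite(f"pics/{n}0.png",c["image"]); pickle.dump(c,open(n+"0.pkl","wb"))
    print(n,np.array(c["cam_to_world"]).round(2).tolist())
a=cv2.imread("pics/top0.png");b=cv2.imread("pics/scene0.png")
print(read_state()["time"], read_state()["tool_rot"],read_state()["ft_force"])
E
```

```text
pics
top [[0.08, 0.97, -0.21, 384.42], [-1.0, 0.08, -0.01, 125.23], [0.0, 0.21, 0.98, 1038.84], [0.0, 0.0, 0.0, 1.0]]
scene [[-0.98, 0.11, -0.16, 393.42], [-0.19, -0.45, 0.87, 1038.18], [0.02, 0.88, 0.47, 601.1], [0.0, 0.0, 0.0, 1.0]]
0.1 [[-9.26858984e-01  3.75409578e-01 -2.70240858e-04]
 [ 3.75409661e-01  9.26858506e-01 -9.46784869e-04]
 [-1.04957070e-04 -9.78987090e-04 -9.99999515e-01]] [-0.01203767 -0.38770713  1.23283384]
```

View pics/top0.png

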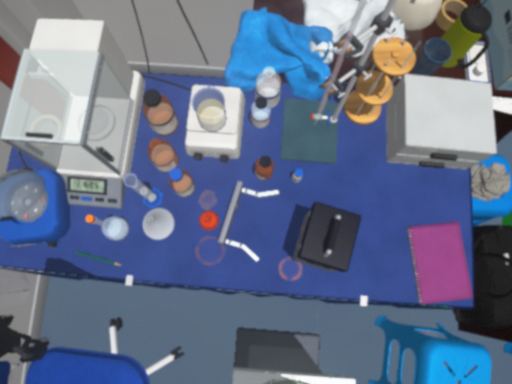

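View pics/scene0.png

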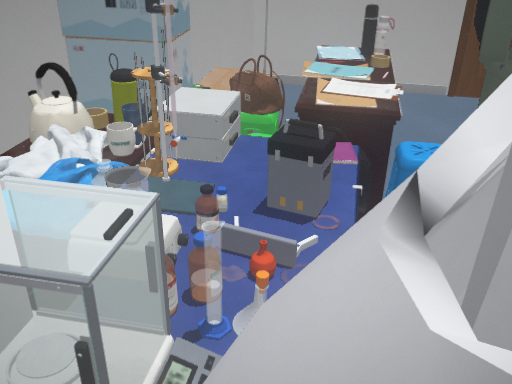

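The top view shows the box's lid at about (328,237), the dock's stop along (240,182)–(222,242), and rails ending near (278,193) and (258,260). The bulb is at (208,220), the bottle at (263,167) and the vial at (297,175). A pink ring lies flat at (290,268).

```bash
cat >> h.py <<'E'
def region(P,c,u0,u1,v0,v1,z0,z1):
    m=np.zeros(P.shape[:2],bool); m[v0:v1,u0:u1]=True
    m&=(P[...,2]>z0)&(P[...,2]<z1)
    return P[m]
def rect(Q):
    (cx,cy),(w,h),a=cv2.minAreaRect(Q[:,:2].astype(np.float32)); return (cx,cy),(w,h),a
E
python3 - <<'E'
from h import *
import pickle
c=pickle.load(open("top0.pkl","rb")); P=cloud(c)
print("table z",np.nanmedian(P[225:235,375:395,2]))
Q=region(P,c,285,370,190,285,165,200); print("lid",len(Q),rect(Q),np.median(Q[:,2]))
H=region(P,c,285,370,190,285,205,240); print("handle",len(H),H.mean(0),rect(H))
S=region(P,c,210,250,170,255,45,75); print("stop",len(S),rect(S),S[:,2].max())
for r in [(243,285,180,205),(222,265,235,265)]:
    R=region(P,c,*r,9,30); print("rail",len(R),rect(R))
B=region(P,c,250,276,150,185,60,130);print("bottle",B.mean(0),B.max(0))
B=region(P,c,198,220,208,232,20,130);print("bulb",B.mean(0),B.max(0))
B=region(P,c,288,305,165,185,30,130);print("vial",B.mean(0),B.max(0))
im=c["image"]; a=cv2.resize(im[150:300,190:390],None,fx=4,fy=4,interpolation=cv2.INTER_CUBIC); cv2.imwrite("pics/crop0.png",a)
E
```

```text
table z 1.8323044267867772
lid 2715 ((493.23907470703125, -39.42255401611328), (114.27445220947266, 135.53514099121094), 77.253173828125) 186.14075194007762
handle 269 [492.01645397 -39.41882472 219.50633933] ((492.7596435546875, -40.331077575683594), (15.001463890075684, 90.6553726196289), 77.19696044921875)
stop 464 ((555.336669921875, 219.91461181640625), (58.27913284301758, 169.9248504638672), 77.01346588134766) 65.5849809662526
rail 151 ((629.2218017578125, 127.6661376953125), (46.76457214355469, 95.0662612915039), 12.848084449768066)
rail 156 ((459.27410888671875, 164.0691680908203), (103.02529907226562, 27.507896423339844), 66.00492858886719)
bottle [672.07648972 120.93822437  88.26051071] [700.13989566 145.87769845 112.34673674]
bulb [524.64021445 256.28265444  46.27895087] [552.12857619 282.76841576  81.46310109]
vial [667.12283262  29.11728934  53.63010806] [680.54238886  41.16185812  63.42310631]
```

View pics/crop0.png

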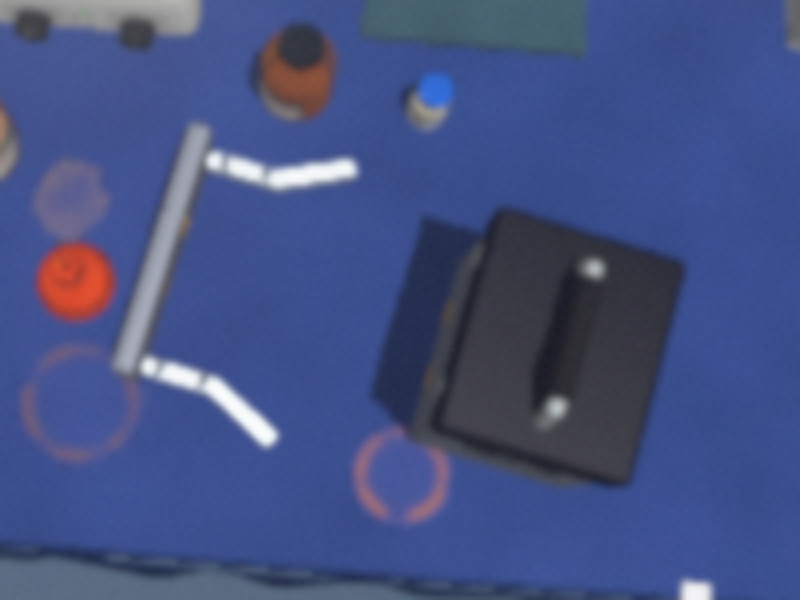

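The crop shows the stop's front edge from (207,130) to (137,372), nearly parallel to the box's near edge (500,210)–(435,430). The rails' straight parts are at (215,160)–(270,180) and (147,365)–(205,383). I'll fit the dock more precisely.

```bash
python3 - <<'E'
from h import *
import pickle
c=pickle.load(open("top0.pkl","rb")); P=cloud(c)
S=region(P,c,214,250,170,255,54,66)
S=S[np.linalg.norm(S[:,:2]-[524.6,258],axis=1)>32]
print("stop",len(S),rect(S),S[:,2].mean())
l=cv2.fitLine(S[:,:2].astype(np.float32),cv2.DIST_HUBER,0,.01,.01).ravel();print(l,np.degrees(np.arctan2(l[1],l[0])))
# crop pixels on known heights
K=np.array([[c["fx"],0,c["cx"]],[0,c["fy"],c["cy"]],[0,0,1.]]);T=np.array(c["cam_to_world"])
def atz(u,v,z):
    n=cv2.undistortPoints(np.array([[[u,v]]],float),K,np.array(c["dist_coeffs"],float)).ravel()
    d=T[:3,:3]@[n[0],-n[1],-1]; return (T[:3,3]+d*(z-T[2,3])/d[2])[:2].round(1)
cr=lambda x,y,z: atz(190+(x+.5)/4-.5,150+(y+.5)/4-.5,z)
print("stop corners front",cr(212,126,60),cr(139,374,60),"back",cr(188,123,60),cr(112,370,60))
print("rails upper",cr(213,160,18),cr(270,180,18),cr(352,168,18))
print("rails lower",cr(147,366,18),cr(207,383,18),cr(270,440,18))
print("lid",[cr(*p,186).tolist() for p in [(502,208),(684,263),(628,486),(434,430)]])
for r in [(243,285,180,205),(222,265,235,265)]:
    R=region(P,c,*r,12,24); w=(R-[555,200,0]); print(R[:,2].mean(), len(R))
a=np.radians(77.2); ex=np.array([np.cos(a),np.sin(a)]); ey=np.array([-ex[1],ex[0]])
for n,r in (("up",(243,285,180,205)),("lo",(222,265,235,265))):
    R=region(P,c,*r,12,24)[:,:2]; print(n,"ex,ey ranges:"); s=R@ex; t=R@ey
    for k in np.arange(s.min(),s.max(),10):
        m=(s>=k)&(s<k+10); print(int(k),m.sum(),t[m].min().round(1),t[m].max().round(1)) if m.any() else 0
sS=S[:,:2]@ex; tS=S[:,:2]@ey; print("stop ex",np.percentile(sS,[1,5,50,95,99]),"ey",np.percentile(tS,[1,99]))
print("box",np.array([493.2,-39.4])@ex,np.array([493.2,-39.4])@ey)
E
```

```text
stop 391 ((550.700439453125, 199.73077392578125), (16.832612991333008, 169.93328857421875), 77.3612289428711) 59.649539685695785
[ 9.7580403e-01 -2.1864696e-01  5.4825391e+02  2.0031129e+02] -12.629574
stop corners front [633.7 174.6] [466.4 206.5] back [634.4 190.6] [467.5 224. ]
rails upper [620.4 173.8] [609.6 133.6] [622.8  78.1]
rails lower [475.7 205.2] [467.8 164.2] [433.8 119.2]
lid [[567.3, -1.4], [544.0, -107.2], [416.3, -79.5], [438.6, 29.9]]
17.926908539914177 139
18.3222902680721 151
up ex,ey ranges:
212 14 -591.6 -581.1
222 15 -588.7 -576.2
232 16 -582.9 -571.5
242 16 -579.2 -565.6
252 15 -573.4 -561.8
262 14 -609.5 -561.3
272 14 -570.7 -561.3
282 13 -570.5 -561.3
292 14 -569.4 -560.8
302 8 -569.1 -561.0
lo ex,ey ranges:
211 15 -406.4 -394.6
221 15 -411.5 -398.1
231 17 -416.7 -403.3
241 17 -420.3 -407.5
251 16 -424.9 -412.7
261 15 -425.3 -415.5
271 13 -424.1 -415.6
281 14 -425.2 -415.5
291 15 -425.2 -415.1
301 13 -435.0 -414.9
311 1 -408.5 -408.5
stop ex [309.02164108 309.84723229 316.70793794 324.12129798 325.04748443] ey [-574.63177007 -410.02580715]
box 70.84683446628205 -489.67267234971075
```

```bash
cat >> h.py <<'E'
A=np.radians(77.3); EX=np.array([np.cos(A),np.sin(A),0]); EY=np.array([-EX[1],EX[0],0]); UZ=np.array([0,0,1.])
# s along dock x in the fitted coordinates (home centre 254), t along dock y (axis -493)
def pt(s,t,z): return s*EX+t*EY+z*UZ
def R(tilt,sgn=1):
    z=np.sin(tilt)*EX-np.cos(tilt)*UZ; y=sgn*EY
    return np.column_stack([np.cross(y,z),y,z])
E
python3 - <<'E'
from h import *
import pickle
q0=np.array(read_state()["qpos"])
for sg in (1,-1):
  for tl in (.6,.8,.95):
    print(sg,tl)
    for s,z in ((-70,400),(-70,14),(20,14),(110,14),(200,14)):
        q=inverse_kinematics(pt(s,-491.5,z),R(tl,sg)); print("  ",s,z,None if q is None else np.round(q,2))
P=cloud(pickle.load(open("top0.pkl","rb")))
B=region(P,0,380,495,70,170,60,400); print("greybox",B.min(0),B.max(0)); 
m=np.isfinite(P[...,2])&(P[...,2]>15)&(P[...,0]>250)&(P[...,0]<620)&(P[...,1]<-110)&(P[...,1]>-450); print(m.sum(), P[m].max(0) if m.any() else '')
print("lid: box pose", pt(1,0,0)@[493.2,-39.4,0])
E
```

```text
1 0.6
   -70 400 [-0.18  0.58  1.23  1.68 -0.91  1.79 -2.2 ]
   -70 14 [ 0.19  0.96  0.59  1.94 -1.2   1.15 -1.75]
   20 14 [ 0.16  0.87  0.38  2.03 -1.22  0.95 -1.85]
   110 14 [ 0.28  0.8  -0.04  2.07 -1.14  0.64 -2.05]
   200 14 [ 0.94  1.31 -1.33  2.04  1.17  0.68  2.03]
1 0.8
   -70 400 [ 0.02  0.57  1.02  1.67 -0.97  1.86 -2.18]
   -70 14 [ 0.28  1.07  0.59  1.86 -1.23  1.37 -1.67]
   20 14 [ 0.25  0.97  0.38  1.97 -1.26  1.16 -1.74]
   110 14 [ 0.38  0.89 -0.04  2.03 -1.22  0.83 -1.88]
   200 14 [ 0.51  0.92 -0.44  2.05 -1.14  0.5  -2.05]
1 0.95
   -70 400 [ 0.2   0.56  0.8   1.67 -1.    1.88 -2.18]
   -70 14 [ 0.33  1.15  0.59  1.8  -1.24  1.53 -1.63]
   20 14 [ 0.46  1.    0.17  1.91 -1.17  1.17 -1.76]
   110 14 [ 0.44  0.97 -0.04  1.99 -1.24  0.97 -1.8 ]
   200 14 [ 0.58  1.   -0.45  2.02 -1.19  0.62 -1.92]
-1 0.6
   -70 400 [-0.2   0.62  1.3   1.68 -0.94  1.83  0.99]
   -70 14 [ 0.64  0.84 -0.07  1.92 -0.76  0.78  1.02]
   20 14 [ 0.58  0.81 -0.19  2.01 -0.81  0.63  0.95]
   110 14 [ 0.49  0.81 -0.32  2.05 -0.88  0.49  0.87]
   200 14 [ 0.34  0.81 -0.36  2.07 -1.03  0.4   0.86]
-1 0.8
   -70 400 [ 0.02  0.57  1.02  1.67 -0.97  1.86  0.96]
   -70 14 [ 0.8   0.93 -0.17  1.84 -0.74  0.92  1.06]
   20 14 [ 0.67  0.91 -0.2   1.95 -0.89  0.8   1.1 ]
   110 14 [ 0.52  0.89 -0.22  2.02 -1.09  0.71  1.16]
   200 14 [ 0.46  0.91 -0.38  2.05 -1.2   0.54  1.14]
-1 0.95
   -70 400 [ 0.2   0.56  0.8   1.67 -1.    1.88  0.96]
   -70 14 [ 0.82  1.01 -0.13  1.77 -0.8   1.08  1.15]
   20 14 [ 0.74  0.99 -0.22  1.89 -0.91  0.92  1.17]
   110 14 [ 0.63  0.98 -0.29  1.98 -1.07  0.8   1.22]
   200 14 [ 0.53  0.99 -0.39  2.02 -1.24  0.67  1.26]
greybox [ 727.28985559 -466.99404312   60.03275043] [1015.65986309 -122.44882413  284.14542636]
103 [ 571.44909579 -288.93958123   17.61687422]
lid: box pose 69.99208695535273
```

```bash
python3 - <<'E'
from h import *
ql=np.array(inverse_kinematics(pt(-90,-489.8,14),R(.75,-1))); qh=ql.copy(); qh[1]-=.5
print(ql.round(2))
p=np.array(read_state()["eef_pos"]); movel(p+[0,0,170],max_speed=200)
goto_joints(qh); st=read_state(); print("high",st["time"],np.round(st["eef_pos"]),)
goto_joints(ql); st=read_state(); print("low",st["time"],np.round(st["eef_pos"],1),st["finger_gap"],np.round(st["ft_force"],1))
a=camera("top")["image"]; b=camera("scene")["image"]; w=camera("wrist")["image"]
cv2.imwrite("pics/pre.png",np.vstack([np.hstack([cv2.resize(a[120:312,180:436],(400,300)),cv2.resize(b[80:272,150:406],(400,300))]),np.hstack([cv2.resize(w,(400,300))]*2)]))
E
```

```text
[ 0.78  0.91 -0.13  1.83 -0.72  0.92  1.06]
high 4.25 [ 523. -258.  274.]
low 5.3167 [ 458.9 -196.1   15. ] 85.65469408277765 [ 0.7 -0.9  0.3]
```

View pics/pre.png

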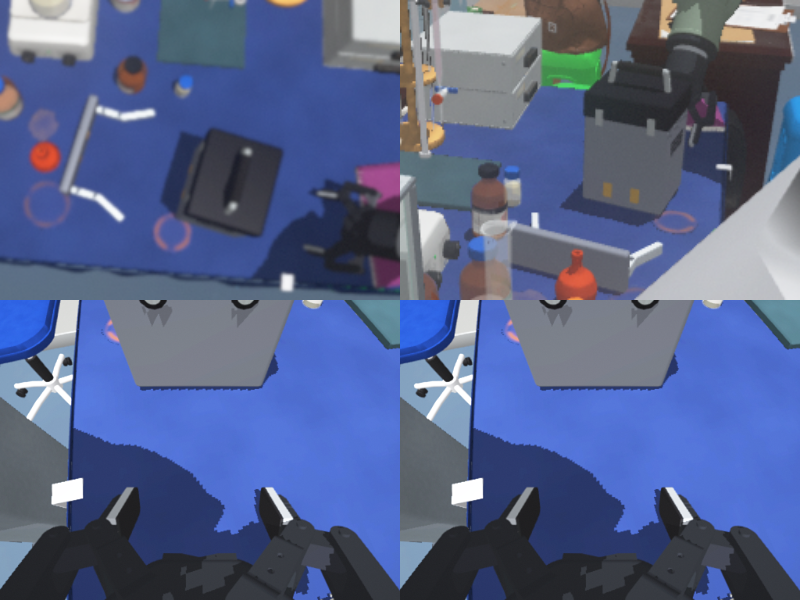

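The wrist view shows the box's base edge at (140–265, 387), level and centred between the fingertips at 127 and 272. So I can push.

```bash
python3 - <<'E'
from h import *
def rep(n):
    st=read_state(); p=np.array(st["eef_pos"]); print(n,round(st["time"],2),"s %.1f t %.1f z %.1f"%(p@EX,p@EY,p[2]),np.round(st["ft_force"],1))
movel(pt(-5,-489.8,14),max_speed=80); rep("near")
g=movel(pt(35,-489.8,14),max_speed=20,guard=3); rep(g)
s0=np.array(read_state()["eef_pos"])@EX
g=movel(pt(165,-492.8,14),max_speed=40,guard=30); rep(g)
c=camera("top"); P=cloud(c); Q=region(P,c,200,370,150,285,170,200); H=region(P,c,200,370,150,285,210,235); print(rect(Q),H.mean(0))
b=camera("scene")["image"]; w=camera("wrist")["image"]; a=c["image"]
cv2.imwrite("pics/mid.png",np.vstack([np.hstack([cv2.resize(a[120:312,180:436],(400,300)),cv2.resize(b[80:272,150:406],(400,300))]),np.hstack([cv2.resize(w,(400,300))]*2)]))
E
```

```text
near 6.67 s -5.6 t -489.9 z 13.9 [-0.2  0.   0.1]
True 7.86 s 18.6 t -489.7 z 13.8 [-0.5  0.9 -0. ]
False 11.68 s 164.0 t -493.0 z 13.5 [-2.2 -6.4 -0.3]
((508.77557373046875, 16.014862060546875), (288.8439025878906, 132.1744384765625), 77.14624786376953) [490.71473258 -28.96546147 221.82027221]
```

View pics/mid.png

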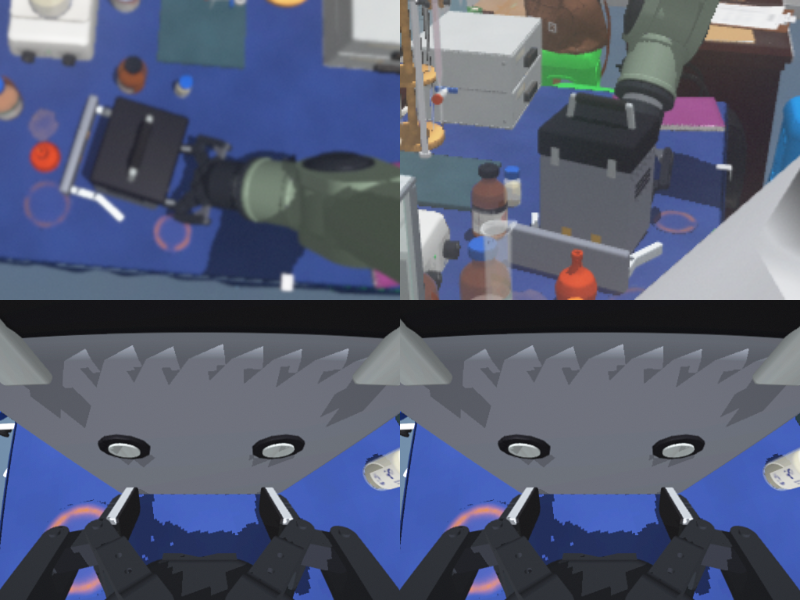

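The box stands upright and square between the rails, and its lid in the top view lies at (90–188, 97–205), a little short of the stop. Both fingertips are on its near face. I'll do the final push with a guard, back off and measure.

```bash
python3 - <<'E'
from h import *
def rep(n):
    st=read_state(); p=np.array(st["eef_pos"]); print(n,round(st["time"],2),"s %.1f t %.1f z %.1f"%(p@EX,p@EY,p[2]),np.round(st["ft_force"],1))
def box(n):
    c=camera("top"); P=cloud(c); Q=region(P,c,230,303,175,257,176,195); r=rect(Q); p=np.array([*r[0],0])
    print(n,r,"s %.1f t %.1f"%(p@EX,p@EY)); return c
box("before")
g=movel(pt(190,-493.3,14),max_speed=30,guard=20); rep(g)
if not g: g=movel(pt(218,-493.3,14),max_speed=15,guard=18); rep(g)
wait(.3); rep("hold"); box("held")
movel(pt(120,-493.3,14),max_speed=80); wait(.3); rep("back")
c=box("after"); w=camera("wrist")["image"]
a=cv2.resize(c["image"][150:270,190:350],(800,600),interpolation=cv2.INTER_CUBIC); cv2.imwrite("pics/after.png",a)
b=camera("scene")["image"]
cv2.imwrite("pics/after2.png",np.hstack([cv2.resize(b[80:272,150:406],(400,300)),cv2.resize(w,(400,300))]))
E
```

```text
before ((528.099609375, 101.1998291015625), (113.6044692993164, 132.51141357421875), 76.92919921875) s 214.8 t -492.9
False 12.86 s 189.4 t -493.4 z 13.7 [-1.  -4.7 -3. ]
True 13.88 s 201.8 t -493.8 z 13.0 [-0.4 -3.8  2.1]
hold 14.18 s 201.9 t -493.8 z 12.9 [-1.1 -4.2  2.6]
held ((537.1063842773438, 137.8887939453125), (113.64694213867188, 132.5492401123047), 77.5179443359375) s 252.6 t -493.7
back 15.71 s 120.2 t -493.2 z 14.0 [ 0.5 -0.3 -0.2]
after ((537.0833740234375, 137.91238403320312), (113.48194122314453, 132.44725036621094), 77.2704849243164) s 252.6 t -493.6
```

View pics/after.png

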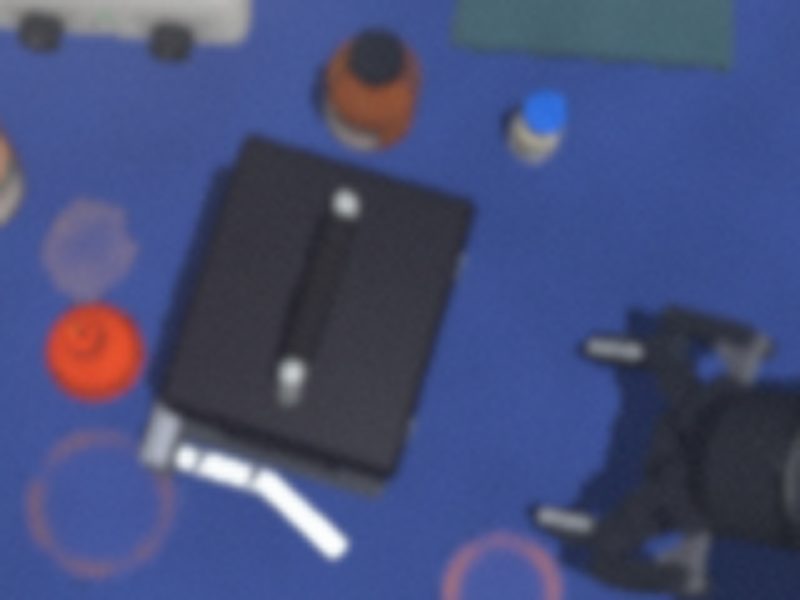

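View pics/after2.png

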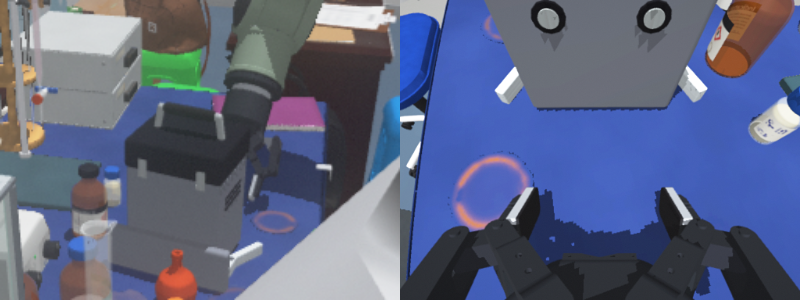

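The box measures home and square (s 252.6 of about 253, yaw 77.3°), and the bystanders stand where they were. One more gentle push will confirm it is against the stop and not caught on a rail.

```bash
python3 - <<'E'
from h import *
def rep(n):
    st=read_state(); p=np.array(st["eef_pos"]); print(n,round(st["time"],2),"s %.1f t %.1f z %.1f"%(p@EX,p@EY,p[2]),np.round(st["ft_force"],1))
movel(pt(192,-493.5,14),max_speed=60)
g=movel(pt(215,-493.5,14),max_speed=12,guard=28); rep(g)
wait(.2); movel(pt(100,-493.5,14),max_speed=80); wait(.5); rep("back")
c=camera("top"); P=cloud(c); r=rect(region(P,c,230,303,175,257,176,195)); p=np.array([*r[0],0]); print(r,"s %.1f t %.1f"%(p@EX,p@EY))
for n,b in (("bottle",(250,276,150,185,60,130)),("bulb",(198,220,208,232,20,130)),("vial",(288,305,165,185,30,130))): print(n,region(P,c,*b).mean(0).round(1))
E
```

```text
True 18.27 s 201.7 t -493.6 z 13.1 [-0.8 -4.3  1.7]
back 20.4 s 100.1 t -493.5 z 14.0 [-0.3 -0.  -0.1]
((537.0155639648438, 137.95684814453125), (113.52660369873047, 132.20309448242188), 77.24398803710938) s 252.6 t -493.5
bottle [672. 121.  88.]
bulb [524.7 256.3  46.3]
vial [667.1  29.   53.4]
```

The box stopped at the same place under a firmer push (28 N), so it is solid against the stop. The bystanders haven't moved, so I'm handing in.

```bash
python3 -c "
from workcell import *
print(finish_job())"
```

```text
the job is handed in; nothing more can be done
None
```

The battery box is pushed home: it stands square against the dock's back stop, confirmed by a second, firmer push that didn't move it; the bottle, bulb and vial are where they stood, and the job is handed in at about 20 s of the 48 s allowed.

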